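Unstack the flower pots onto their saucers

ROBOT

A 6-joint arm with a two-finger parallel gripper is mounted at the origin on the work surface. World frame = base frame: x ahead of the robot, y to its left, z up, the work surface at z = 0. Lengths are in m, angles in rad, forces in N, time in s.
With the tool pointing down it reaches from about 0.225 to 0.875 m from the base axis. Payload 3.4 kg.
Tool frame: the origin (TCP) lies at the very end of the fingers, on their centre line; the grasp point (between the pads) lies 19 mm behind it; z points along the fingers, y is the line along which they close (so a half turn about z gives the same grasp; the last joint's range is limited). The gripper opens to 85 mm and grips with 20 to 120 N. Pads are 22 mm wide; open, the fingers measure 114 mm over their backs; the gripper's body (76 mm by 85 mm) begins 54 mm behind the grasp point. The pads swing forward as they close: fully open they stand 13 mm farther back than shut.
Start: joints at [-1.384, 0.276, 1.505, -0, 1.361, -0.121], TCP at [0.174, -0.548, 0.231] pointing down, gripper open.
Joint ranges: [-2.89, 2.89], [-0.75, 2.08], [0.22, 2.7], [-1.18, 4.32], [0.11, 2.71], [-2.7, 2.7]. Speed limits (rad/s): [2.57, 2.57, 3.14, 3.14, 3.14, 3.14].

INTERFACE

Orientations are given as a unit quaternion [w, x, y, z].
In Python, from rig import manip gives the robot as it stands. The module is installed in compiled form; this text tells all that it offers.
- The arm moves only by the tool play_rows, never from a script. Its argument "motion" is a list of rows, each a list of 5 numbers: the shift along the tool's x, y, z in units of 40 mm (1.0 is 40 mm), then the turn about the tool's z in units of 10 degrees (1.0 is 10 degrees), then the finger opening in mm, from 0 to 85.4. A call has 1 to 5 rows; each row is the pose to reach, as a shift and turn from the pose commanded when the call began, along the tool's axes at that moment; what a row does not reach only later rows make up. A row lasts 1/8 s, in which the tool goes at most 62.5 mm and 10.7 degrees, less where a joint would pass 70% of its speed; a pose out of reach is approached as far as the arm can. A call with a gripper value outside its range is refused whole. The fingers move at their own pace and stop on an object; "newtons" is the grip in N (left out, the last holds). Time passes only in rows, so rows that repeat a pose let the fingers close. It gives the time, the measured TCP pose, the force, the opening and the grip force at its end, in the units of the state.
- manip.get_state(): the state, without advancing time (a new reading comes with each control period).
- manip.get_image(name): name is "scene" or "side" or "wrist"; returns a dict with "img" (400x640x3 uint8, red, green, blue), "range_z" (400x640 float32, m along the optical axis (not along the pixel's ray), 0 where there is no reading), "fx", "fy", "cx", "cy" (pixels), "R" (3x3) and "t" (3): a world point X has camera coordinates R X + t. Camera axes: x right, y down, z forward; pixel columns grow to the right and rows downward; lengths in m; the calibration is good to about 2 mm. The wrist camera is an equidistant fisheye: a pixel r from the principal point sees the ray r / f radians off the axis. A picture is of the moment at which its call begins.
- manip.sign_off(): hands the job in; it is judged then, once.
The state is a dict: "clock": time; "qpos": joint angles; "qd": joint speeds; "effort": joint torques, N m; "position": TCP position; "ee_rot": TCP orientation; "contact_force": force on the tool from outside, world axes, zero at the start; "moment": the same for the moment, N m; "width": finger opening in m; "gripper_force": force on a finger pad.
Only numpy, scipy, OpenCV 4.12 (cv2) and the standard library are available. Lean on these libraries where they do the work, as an engineer would, in place of code of your own. Each camera call takes 0.05 s, during which the arm holds its last target. There are 200 camera calls.

TASK

Take the two stacks of empty white flower pots on the hall table apart and stand every pot upright on the saucer that matches it in shape and size, flat on the saucer's floor inside its rim, with the square pots squared up to their square saucers. Set the pots down gently instead of dropping them, and leave the bud vase and the little bird where they are.

Things in the scene. Friction and masses are not known exactly. Their poses are not given: they have to be found in the camera images.
- large_round_pot: Wide low round white glazed pot, open at the top, straight-sided: 68 mm outside diameter, 50 mm high, wall 4 mm, bottom 5 mm thick, about 160 g. Stands on the table; at the start one of the two small pots stands inside it. Origin: centre of its underside; z up, x and y level (its yaw means nothing).
- large_square_pot: Wide low square white glazed pot, open at the top, straight-sided: 66 x 66 mm outside, 50 mm high, wall 4 mm, bottom 5 mm thick, about 180 g. Stands on the table; at the start the other small pot stands inside it. Origin: centre of its underside; z up, x and y square to its sides.
- small_round_pot: Tall narrow round white glazed pot, open at the top, straight-sided: 42 mm outside diameter, 85 mm high, wall 4 mm, about 120 g. At the start it stands loosely on the floor of one of the two large pots (either one), so that its top 40 mm stand out above the large pot's rim. Origin: centre of its underside; z up, x and y level.
- small_square_pot: Tall narrow square white glazed pot, open at the top, straight-sided: 36 x 36 mm outside, 85 mm high, wall 4 mm, about 120 g. At the start it stands loosely on the floor of the other large pot, its top 40 mm above the large pot's rim. Origin: centre of its underside; z up, x and y square to its sides.
- large_round_saucer: Round white glazed saucer for the large round pot: 88 mm inside and 96 mm outside diameter, inner floor 5 mm and rim 9 mm above the table, so a pot in its middle has 10 mm to spare all round. It is stuck down and does not move. Origin: centre of its underside; z up, level axes.
- large_square_saucer: Square white glazed saucer for the large square pot: 86 x 86 mm inside, 94 x 94 mm outside, inner floor 5 mm and rim 9 mm above the table. It is stuck down and does not move. Origin: centre of its underside; z up, x and y square to its sides.
- small_round_saucer: Round white glazed saucer for the small round pot: 62 mm inside and 70 mm outside diameter, inner floor 5 mm and rim 9 mm above the table. It is stuck down and does not move. Origin: centre of its underside; z up, level axes.
- small_square_saucer: Square white glazed saucer for the small square pot: 56 x 56 mm inside, 64 x 64 mm outside, inner floor 5 mm and rim 9 mm above the table. It is stuck down and does not move. Origin: centre of its underside; z up, x and y square to its sides.
- bud_vase: Small blue glazed bud vase among the pots, loose, a bystander: 38 mm across at the belly, 76 mm high. Origin: centre of its underside; z up, level axes.
- bird: Small terracotta bird ornament among the pots, loose, a bystander: 38 mm across (62 mm from beak to tail), 55 mm high. Origin: centre of its underside; z up, -x towards its beak.
There are look-alikes about, which are no part of the job. Leave any green look-alike of the large_round_pot alone. Leave any pink look-alike of the large_square_pot alone.

How it is judged:
By the outcome, as a careful person would: the job done as asked, in the order asked, and still so for the second after the job is handed in, with the robot touching nothing.
It also fails if it takes over 115 s, if anything falls off the work surface, if the arm or the gripper's body presses on something with over 40 N, if the wrist force passes 120 N, or if a joint passes its speed limit or range.

## Working session

There is one attempt and no reset: what is moved stays moved. The work goes in short steps, Python scripts to look and compute and a tool call to move; the robot and the scene stay as the last step left them, time stands still between calls to the robot, and variables do not carry over. Pictures are saved under pics/ and viewed, at most 14 in all, crops included, and the job is handed in when it is done.

Besides the shell and the picture viewer there is one more tool, called as a command line: name --pt "numbers of a row" for each row, then --argument value for the rest. play_rows: Moves the arm, as the interface text tells. Its arguments: {"type":"object","properties":{"motion":{"type":"array","items":{"type":"array","items":{"type":"number"}}},"newtons":{"type":"number"}},"required":["motion"]}

```bash
mkdir -p pics; python3 - <<'E'
from rig import manip
import cv2,pickle
s=manip.get_state();print(s)
for n in("scene","side"):
    d=manip.get_image(n);pickle.dump(d,open(n+'.pkl','wb'));cv2.imwrite(f'pics/{n}0.png',d['img'][...,::-1])
    print(n,d['fx'],d['cx'],d['cy'],d['R'].tolist(),d['t'].tolist())
E
```

```text
{'clock': 0.0, 'qpos': array([-1.38399254e+00,  2.76578833e-01,  1.50615293e+00,  2.57242122e-05,
        1.36076126e+00, -1.21033692e-01]), 'qd': array([ 0.00017016,  0.00098703, -0.00182771, -0.0003536 ,  0.00017461,
        0.00158799]), 'effort': array([ 3.16214964e-04, -4.16783094e+01, -2.45806521e+01, -6.44431384e-05,
        1.10537579e-02, -6.90504038e-06]), 'position': array([ 0.17410432, -0.54741891,  0.23044109]), 'ee_rot': array([-9.50084414e-04,  9.88177845e-01,  1.53308983e-01, -1.86711475e-05]), 'contact_force': array([-0.61032303,  0.28947583,  0.5167324 ]), 'moment': array([ 0.03135866,  0.03628881, -0.06476516]), 'gripper_force': 0.0, 'width': 0.08540412272100449}
scene 392.3335205159616 318.1285897192272 204.00385346984186 [[0.5721537563325422, 0.8200968816030033, 0.009010210851693132], [0.5534928650833871, -0.3779995392254864, -0.7421334089280065], [-0.605215438845, 0.42960150503734235, -0.6701916289042298]] [-0.3603619288976849, -0.28522643337622283, 1.3748866870274106]
side 401.41498692016273 320.9600508441977 193.40693209847845 [[-0.9551294840279154, -0.29618119686048866, 0.0020898245995392296], [-0.16712383130688618, 0.5330913187089203, -0.8293872864509632], [0.24453485181028045, -0.7925215104610552, -0.5586701725585961]] [0.5619042739623047, 0.108044481734764, 0.8023246830882869]
```

View pics/scene0.png

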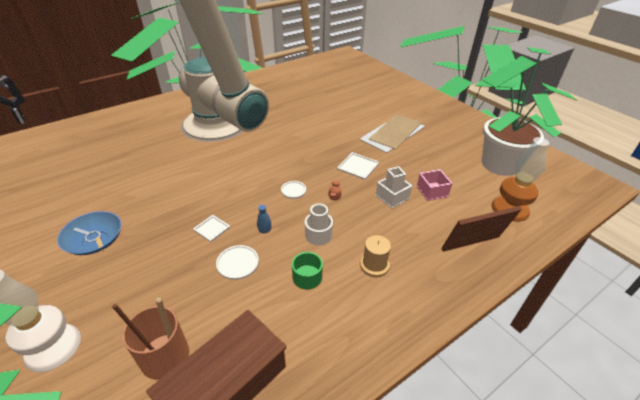

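View pics/side0.png

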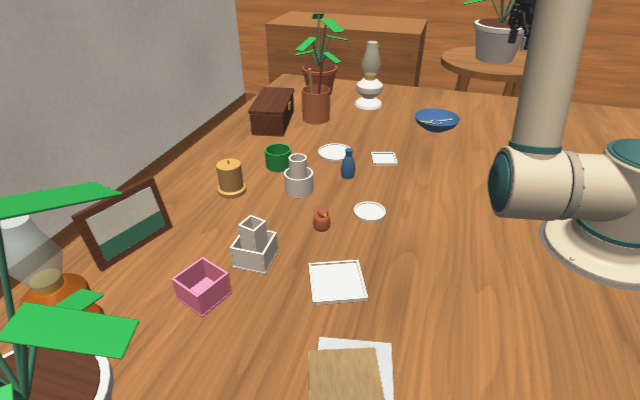

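Scene picture: the round stack is at (319,225) and the square stack at (394,188). The saucers are large round (237,262), small square (211,228), small round (293,189) and large square (358,165). The green (307,270) and pink (435,184) look-alikes, the vase (264,219) and the bird (335,190) stay put. The side picture shows the same layout.

```bash
cat > h.py <<'E'
import numpy as np,cv2
def pts(d):
    v,u=np.mgrid[:400,:640];z=d['range_z']
    c=np.stack([(u-d['cx'])/d['fx']*z,(v-d['cy'])/d['fy']*z,z],-1)
    return (c-d['t'])@d['R']
def cast(d,uv,h):
    uv=np.asarray(uv,float).reshape(-1,2)
    r=np.c_[(uv[:,0]-d['cx'])/d['fx'],(uv[:,1]-d['cy'])/d['fy'],np.ones(len(uv))]@d['R']
    o=-d['R'].T@d['t'];return (o+r*((h-o[2])/r[:,2])[:,None])[:,:2]
def proj(d,X):
    c=d['R']@np.asarray(X)+d['t'];return d['fx']*c[0]/c[2]+d['cx'],d['fy']*c[1]/c[2]+d['cy']
E
python3 - <<'E'
import pickle;from h import *
D={n:pickle.load(open(n+'.pkl','rb')) for n in('scene','side')}
for n,d in D.items():
    P=pts(d);hsv=cv2.cvtColor(d['img'],cv2.COLOR_RGB2HSV)
    m=((hsv[...,1]<60)&(hsv[...,2]>90)&(P[...,2]<.12)&(P[...,2]>-.02)&(P[...,0]>.2)&(P[...,0]<1)&(abs(P[...,1])<.6)).astype(np.uint8)
    k,l,st,c=cv2.connectedComponentsWithStats(m)
    for i in range(1,k):
        if st[i,4]<120: continue
        q=P[l==i];con=cv2.findContours((l==i).astype(np.uint8),0,1)[0];con=max(con,key=len)
        h=.009
        w=(cast(d,con,h)*1000).astype(np.float32);r=cv2.minAreaRect(w)
        print(n,c[i].round(),st[i,4],'z',np.percentile(q[:,2],[2,50,98]).round(3),'rect',np.round(r[0],1),np.round(r[1],1),round(r[2],1))
        top=np.percentile(q[:,2],98)
        if top>.04:
            for lo,hi in((.08,.1),(.046,.056)):
                t=(q[(q[:,2]>lo)&(q[:,2]<hi)][:,:2]*1000).astype(np.float32)
                if len(t)>10:
                    r=cv2.minAreaRect(t);print('   band',lo,len(t),np.round(r[0],1),np.round(r[1],1),round(r[2],1),np.round(cv2.minEnclosingCircle(t),1) if 0 else cv2.minEnclosingCircle(t))
a=D['scene']['img'][150:300,190:470];b=D['side']['img'][130:330,180:420]
im=np.zeros((560,800,3),np.uint8)
a=cv2.resize(a[:,110:270],None,fx=2.5,fy=2.5,interpolation=2);b=cv2.resize(b[:200,20:160],None,fx=2.8,fy=2.8,interpolation=2)
im[:a.shape[0],:a.shape[1]]=a;im[:b.shape[0],405:405+b.shape[1]]=b
cv2.imwrite('pics/crop1.png',im[...,::-1])
E
```

```text
scene [375. 140.] 255 z [-0.003  0.004  0.009] rect [412.2 422.6] [113.8 141.3] 11.5
scene [501. 154.] 1255 z [0.009 0.075 0.119] rect [681.8 699.6] [144.9 299.4] 35.9
   band 0.08 205 [733.2 558.7] [113.6  32.5] 11.2 ((730.4539184570312, 572.5552978515625), 56.82902526855469)
   band 0.046 93 [732.1 563.1] [95.8 27.1] 13.2 ((729.0225830078125, 576.3343505859375), 47.915618896484375)
scene [358. 165.] 651 z [-0.002  0.004  0.009] rect [482.4 248.7] [ 98.2 102.8] 23.2
scene [394. 187.] 957 z [0.    0.044 0.089] rect [615.4 272.4] [ 93.2 188.3] 36.6
   band 0.08 122 [645.4 238.6] [38.3 38.5] 78.1 ((644.9020385742188, 237.05862426757812), 24.295394897460938)
   band 0.046 140 [646.7 238.3] [66.7 67.5] 2.5 ((646.7697143554688, 237.65553283691406), 44.294185638427734)
scene [293. 189.] 352 z [-0.002  0.004  0.009] rect [468.8  26.5] [67.7 69.7] 55.7
scene [318. 224.] 908 z [-0.001  0.047  0.089] rect [618.4   9.4] [ 69.4 147.6] 56.5
   band 0.08 141 [649.1 -11.9] [37.5 44.8] 55.0 ((649.4744873046875, -12.209054946899414), 22.938663482666016)
   band 0.046 146 [654. -16.] [65.2 56.2] 56.8 
[... 1605 characters left out ...]
76.7] [131.9   6.3] 73.1 ((883.9625244140625, 276.4248046875), 65.99081420898438)
side [369. 211.] 528 z [0.003 0.007 0.012] rect [465.7  32.8] [69.3 73.9] 17.4
side [254. 246.] 1980 z [0.005 0.047 0.092] rect [663.5 199.1] [ 94.5 171.3] 13.4
   band 0.08 319 [644.2 240.2] [37.7 35.9] 77.3 ((644.55126953125, 239.8677215576172), 24.85978126525879)
   band 0.046 375 [645.6 239.6] [66.5 68.8] 0.6 ((644.1664428710938, 240.77401733398438), 44.23701858520508)
side [337. 282.] 2214 z [0.004 0.007 0.012] rect [480.7 252.3] [ 95.  100.2] 23.2
side [368. 358.] 1302 z [0.002 0.008 0.01 ] rect [413.4 405.8] [109.8  88.4] 11.5
side [109. 384.] 151 z [0.108 0.115 0.12 ] rect [732.3 528.9] [ 9.3 56.4] 34.2
```

View pics/crop1.png

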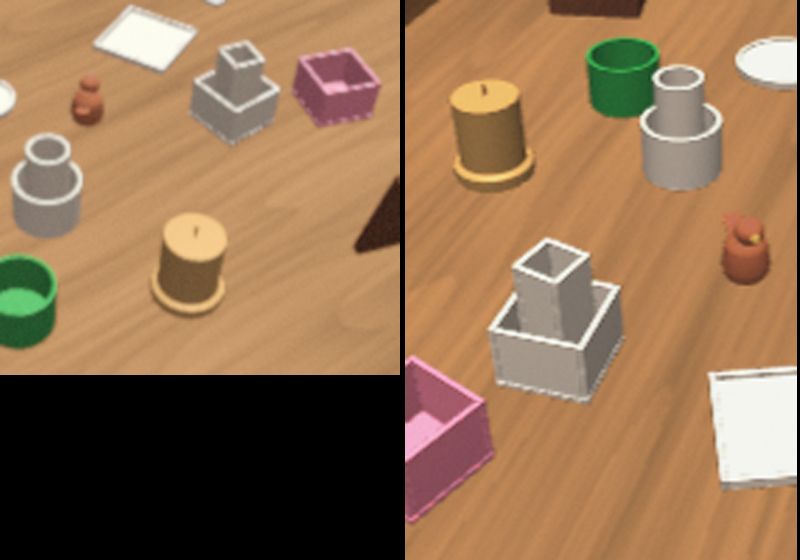

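Enlarged crop: the small round pot stands in the large round one and the small square pot in the large square one. All four are white-grey. The look-alikes are clearly green and pink. Next I'll check the neighbours for clearance.

```bash
cat >> h.py <<'E'
def go(x,y,z,yaw):
    """rows units from current pose to target; yaw (deg) of tool x, mod 180 nearest"""
    from rig import manip
    from scipy.spatial.transform import Rotation as Ro
    s=manip.get_state();q=s['ee_rot'];R=Ro.from_quat([q[1],q[2],q[3],q[0]]).as_matrix()
    cur=np.degrees(np.arctan2(R[1,0],R[0,0]))
    t=R.T@(np.array([x,y,z])/1000-s['position'])/.04
    tilt=np.degrees(np.arccos(-R[2,2]))
    print('pos',s['position'].round(4),'yaw',cur.round(1),'tilt',tilt.round(2),'F',s['contact_force'].round(1),'w',round(s['width'],4),'clk',s['clock'],'| shift',t.round(2),'turn',round(-(((yaw-cur)+90)%180-90)/10,2))
    return t
E
python3 - <<'E'
import pickle;from h import *
for n in('scene','side'):
    d=pickle.load(open(n+'.pkl','rb'));P=pts(d);hsv=cv2.cvtColor(d['img'],cv2.COLOR_RGB2HSV)
    m=((P[...,2]>.015)&(P[...,2]<.2)&(P[...,0]>.3)&(P[...,0]<.9)&(abs(P[...,1])<.4)&(d['range_z']>0)).astype(np.uint8)
    k,l,st,c=cv2.connectedComponentsWithStats(m)
    for i in range(1,k):
        if st[i,4]<60: continue
        q=P[l==i]*1000
        print(n,c[i].round(),'x',np.percentile(q[:,0],[1,99]).round(),'y',np.percentile(q[:,1],[1,99]).round(),'ztop',q[:,2].max().round())
go(645,239.5,160,-12)
E
```

```text
scene [394. 186.] x [616. 681.] y [204. 271.] ztop 92.0
scene [435. 183.] x [652. 733.] y [307. 386.] ztop 53.0
scene [335. 189.] x [544. 579.] y [ 82. 120.] ztop 55.0
scene [263. 219.] x [546. 572.] y [-130.  -98.] ztop 78.0
scene [319. 224.] x [620. 683.] y [-46.  19.] ztop 91.0
scene [466. 232.] x [860. 900.] y [196. 298.] ztop 121.0
scene [377. 253.] x [778. 829.] y [11. 63.] ztop 84.0
scene [307. 269.] x [709. 774.] y [-141.  -76.] ztop 53.0
scene [176. 328.] x [713. 774.] y [-400. -386.] ztop 175.0
scene [237. 355.] x [798. 899.] y [-398. -256.] ztop 86.0
side [270. 113.] x [793. 897.] y [-396. -252.] ztop 86.0
side [312. 106.] x [709. 775.] y [-400. -382.] ztop 104.0
side [290. 167.] x [616. 770.] y [-138.   23.] ztop 94.0
side [347. 163.] x [536. 570.] y [-115.  -92.] ztop 79.0
side [229. 176.] x [773. 824.] y [18. 69.] ztop 88.0
side [133. 218.] x [859. 900.] y [202. 341.] ztop 123.0
side [321. 217.] x [537. 577.] y [ 84. 127.] ztop 57.0
side [253. 244.] x [612. 677.] y [208. 274.] ztop 93.0
side [201. 284.] x [651. 731.] y [312. 390.] ztop 53.0
pos [ 0.1741 -0.5475  0.2305] yaw 17.6 tilt 0.09 F [ 0.3 -0.2  0.4] w 0.0852 clk 0.1 | shift [ 17.18 -15.18   1.79] turn 2.96
```

```bash
python3 -c "
from h import *
go(649,-11.5,200,17.6)"
```

```text
pos [ 0.1741 -0.5475  0.2305] yaw 17.6 tilt 0.09 F [ 0.3 -0.2  0.4] w 0.0852 clk 0.1 | shift [15.37 -9.17  0.78] turn 0.0
```

play_rows --pt "1.2 -0.72 0.2 0 85" --pt "2.4 -1.43 0.4 0 85" --pt "3.6 -2.15 0.5 0 85" --pt "4.8 -2.87 0.6 0 85" --pt "6.0 -3.58 0.78 0 85" --newtons 30

```text
clock: 0.72
position: [0.3605, -0.3374, 0.1999]
ee_rot: [0.0, 0.988, 0.153, 0.0]
contact_force: [-0.3, -0.1, -0.3]
width: 0.0852
gripper_force: 0.0
```

play_rows --pt "1.2 -0.72 0 0 85" --pt "2.4 -1.43 0 0 85" --pt "3.6 -2.15 0 0 85" --pt "4.8 -2.87 0 0 85" --pt "6.0 -3.58 0 0 85"

```text
clock: 1.35
position: [0.5457, -0.1281, 0.1998]
ee_rot: [0.0, 0.988, 0.153, -0.0]
contact_force: [0.9, -0.9, 0.1]
width: 0.085
gripper_force: 0.0
```

play_rows --pt "1.2 -0.72 0 0 85" --pt "2.4 -1.43 0 0 85" --pt "3.37 -2.01 0 0 85" --pt "3.37 -2.01 0 0 85"

```text
clock: 1.85
position: [0.6505, -0.0094, 0.1989]
ee_rot: [-0.0, 0.988, 0.155, -0.0]
contact_force: [-1.0, -0.5, 0.8]
width: 0.085
gripper_force: 0.0
```

```bash
python3 - <<'E'
from h import *
from rig import manip
go(649,-11.5,62,17.6)
d=manip.get_image('wrist');print({k:d[k] for k in('fx','cx','cy','R','t')});cv2.imwrite('pics/w1.png',d['img'][...,::-1])
E
```

```text
pos [ 0.6505 -0.0094  0.1989] yaw 17.9 tilt 0.06 F [-1.  -0.5  0.8] w 0.085 clk 1.85 | shift [-0.05  0.04  3.42] turn 0.03
{'fx': 309.70691628693146, 'cx': 318.1112712153106, 'cy': 200.66347457894426, 'R': array([[ 0.30762691, -0.95150652, -0.00101471],
       [-0.90352103, -0.29244701,  0.3132483 ],
       [-0.29835455, -0.09544679, -0.94967072]]), 't': array([-0.20902767,  0.5546333 ,  0.54339143])}
```

View pics/w1.png

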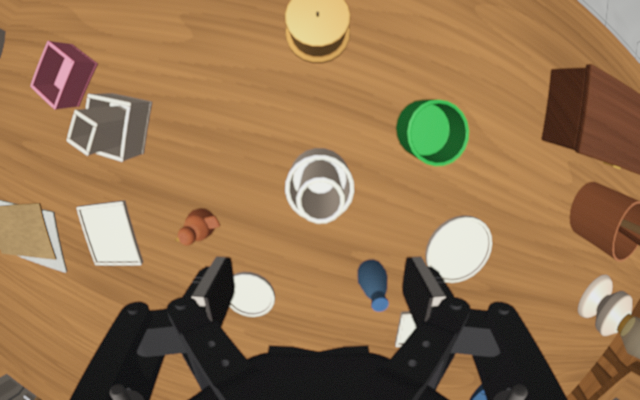

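Wrist picture: the round stack is at (320,186), ahead of the open fingers. The square stack is at (108,127), and the saucers are at (110,233), (252,294), (460,249) and partly (405,328). I'll refine positions with this view.

```bash
cat >> h.py <<'E'
def wcast(d,uv,h):
    uv=np.asarray(uv,float).reshape(-1,2)-[d['cx'],d['cy']];r=np.hypot(*uv.T);th=r/d['fx'];s=np.sin(th)/np.maximum(r,1e-9)
    ray=np.c_[uv*s[:,None],np.cos(th)]@d['R'];o=-d['R'].T@d['t'];return (o+ray*((h-o[2])/ray[:,2])[:,None])[:,:2]
def wpts(d):
    v,u=np.mgrid[:400,:640];x=u-d['cx'];y=v-d['cy'];r=np.hypot(x,y);k=np.tan(r/d['fx'])/np.maximum(r,1e-9);z=d['range_z']
    return (np.stack([x*k*z,y*k*z,z],-1)-d['t'])@d['R']
def measure(d):
    P=wpts(d);hsv=cv2.cvtColor(d['img'],cv2.COLOR_RGB2HSV)
    m=((hsv[...,1]<60)&(hsv[...,2]>80)&(P[...,2]<.15)&(P[...,2]>-.02)&(P[...,0]>.3)&(P[...,0]<.85)&(abs(P[...,1])<.35)&(d['range_z']>0)).astype(np.uint8)
    k,l,st,c=cv2.connectedComponentsWithStats(m)
    for i in range(1,k):
        if st[i,4]<200: continue
        q=P[l==i];con=max(cv2.findContours((l==i).astype(np.uint8),0,1)[0],key=len)
        r=cv2.minAreaRect((wcast(d,con,.009)*1000).astype(np.float32))
        print(c[i].round(),'ztop',np.percentile(q[:,2],98).round(3),'rect9mm',np.round(r[0],1),np.round(r[1],1),round(r[2],1))
        for lo,hi in((.08,.1),(.046,.056)):
            t=(q[(q[:,2]>lo)&(q[:,2]<hi)][:,:2]*1000).astype(np.float32)
            if len(t)>10:
                r=cv2.minAreaRect(t);e=cv2.minEnclosingCircle(t);print('   band',lo,len(t),np.round(r[0],1),np.round(r[1],1),round(r[2],1),'circ',np.round(e[0],1),round(e[1],1))
E
python3 - <<'E'
from h import *
from rig import manip
measure(manip.get_image('wrist'))
E
```

```text
[109. 125.] ztop 0.091 rect9mm [633.9 272.7] [ 82.8 144.1] 6.6
   band 0.08 788 [644.4 239.9] [38.4 37.3] 76.7 circ [644.  240.1] 25.7
   band 0.046 818 [645.2 239.3] [66.8 66.8] 1.1 circ [645.8 239.6] 46.0
[318. 184.] ztop 0.091 rect9mm [638.2 -14.3] [79.2 79.8] 63.0
   band 0.08 864 [649.5 -11.1] [41.7 41.2] 18.3 circ [649.5 -11.6] 21.3
   band 0.046 848 [650.4 -10. ] [62.5 68.3] 22.3 circ [648.6 -10.9] 34.3
[108. 233.] ztop 0.01 rect9mm [481.3 250.9] [96.6 99.4] 23.1
[459. 247.] ztop 0.01 rect9mm [ 616.4 -216.4] [99.4 92.1] 68.4
[251. 294.] ztop 0.011 rect9mm [468.4  22.9] [73.4 57.3] 5.6
[404. 327.] ztop 0.011 rect9mm [ 473.4 -201.3] [68.5 26.5] 17.3
```

play_rows --pt "-0.04 0.04 0.9 0 85" --pt "-0.04 0.04 1.8 0 85" --pt "-0.04 0.04 2.7 0 85" --pt "-0.04 0.04 3.3 0 85" --pt "-0.04 0.04 3.55 0 85"

```text
clock: 2.58
position: [0.646, -0.0155, 0.0567]
ee_rot: [-0.0, 0.988, 0.152, -0.002]
contact_force: [0.4, -0.2, 0.4]
width: 0.0851
gripper_force: 0.0
```

play_rows --pt "0 0 0 0 60" --pt "0 0 0 0 45" --pt "0 0 0 0 38" --pt "0 0 0 0 34" --pt "0 0 0 0 34" --newtons 30

```text
clock: 3.2
position: [0.6489, -0.0143, 0.0596]
ee_rot: [0.001, 0.988, 0.153, 0.001]
contact_force: [-0.6, 0.2, 5.5]
width: 0.0412
gripper_force: 31.9
```

play_rows --pt "0 0 0 0 34" --pt "0 0 0 0 34" --pt "0 0 -0.1 0 34" --pt "0 0 -0.3 0 34" --pt "0 0 -0.5 0 34"

```text
clock: 3.82
position: [0.6477, -0.0142, 0.0783]
ee_rot: [-0.0, 0.988, 0.153, -0.0]
contact_force: [1.0, -0.7, -0.8]
width: 0.0406
gripper_force: 31.8
```

play_rows --pt "0 0 -0.7 0 34" --pt "0 0 -1.5 0 34" --pt "0 0 -2.2 0 34" --pt "0 0 -2.7 0 34" --pt "0 0 -2.7 0 34"

```text
clock: 4.45
position: [0.6491, -0.0143, 0.1883]
ee_rot: [0.001, 0.988, 0.153, 0.002]
contact_force: [-0.5, 0.3, -1.4]
width: 0.0408
gripper_force: 31.8
```

```bash
python3 - <<'E'
from h import *
from rig import manip
go(467.3,29,180,17.6)
d=manip.get_image('side');cv2.imwrite('pics/s2.png',cv2.resize(d['img'][60:280,200:440],None,fx=2,fy=2)[...,::-1])
E
```

```text
pos [ 0.6491 -0.0143  0.1883] yaw 17.6 tilt 0.26 F [-0.5  0.3 -1.4] w 0.0408 clk 4.45 | shift [-4.   -2.41  0.19] turn 0.0
```

View pics/s2.png

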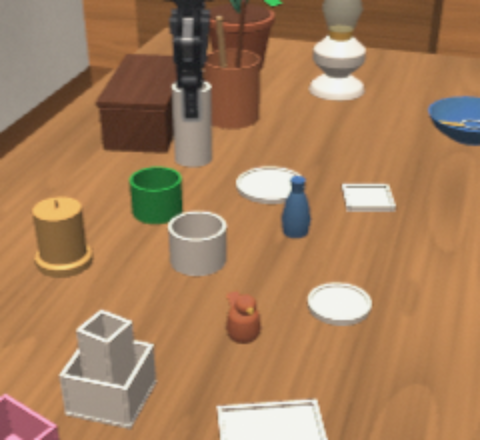

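The pot is held upright at crop (192,125), and the large round pot was not disturbed at (197,242). Carrying it to the small round saucer.

play_rows --pt "-0.6 -0.36 0 0 34" --pt "-1.6 -0.96 0 0 34" --pt "-2.6 -1.56 0 0 34" --pt "-3.5 -2.1 0.1 0 34" --pt "-4.0 -2.41 0.2 0 34"

```text
clock: 5.12
position: [0.4627, 0.0298, 0.1767]
ee_rot: [-0.0, 0.988, 0.153, -0.002]
contact_force: [0.6, 0.2, -1.2]
width: 0.0408
gripper_force: 31.8
```

play_rows --pt "0 0 0 0 34" --pt "0 0 0.5 0 34" --pt "0 0 1.2 0 34" --pt "0 0 1.9 0 34" --pt "0 0 2.4 0 34"

```text
clock: 5.75
position: [0.4672, 0.0288, 0.0804]
ee_rot: [0.0, 0.988, 0.153, -0.0]
contact_force: [-0.6, 0.6, -1.6]
width: 0.0409
gripper_force: 31.8
```

play_rows --pt "0 0 0.1 0 34" --pt "0 0 0.2 0 34" --pt "0 0 0.3 0 34" --pt "0 0 0.4 0 34" --pt "0 0 0.4 0 34"

```text
clock: 6.38
position: [0.4662, 0.0292, 0.0661]
ee_rot: [0.0, 0.988, 0.153, 0.0]
contact_force: [-0.3, 0.1, -0.9]
width: 0.0406
gripper_force: 31.8
```

```bash
python3 - <<'E'
from h import *
from rig import manip
go(467.3,29,59,17.6)
d=manip.get_image('side');cv2.imwrite('pics/s3.png',cv2.resize(d['img'][130:250,310:430],None,fx=4,fy=4)[...,::-1])
E
```

```text
pos [0.4662 0.0292 0.0661] yaw 17.6 tilt 0.01 F [-0.3  0.1 -0.9] w 0.0406 clk 6.375 | shift [0.02 0.01 0.18] turn 0.0
```

View pics/s3.png

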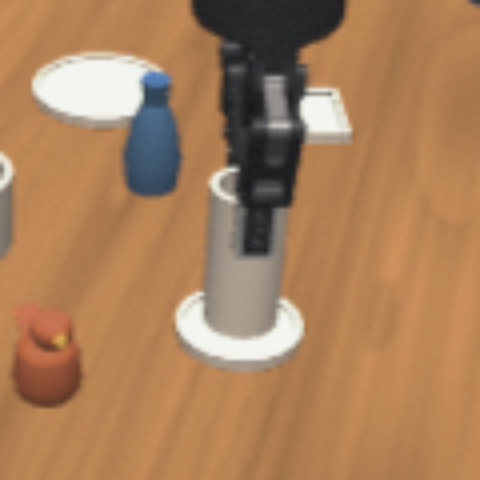

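The pot's foot at (242,325) is well inside the saucer's rim, about 7 mm above its floor. I'll lower it slowly until the force rises.

play_rows --pt "0.02 0.01 0.05 0 34" --pt "0.02 0.01 0.1 0 34" --pt "0.02 0.01 0.14 0 34" --pt "0.02 0.01 0.14 0 34"

```text
clock: 6.92
position: [0.467, 0.0291, 0.0603]
ee_rot: [-0.0, 0.988, 0.153, -0.0]
contact_force: [-0.9, 0.6, -0.4]
width: 0.0407
gripper_force: 31.8
```

play_rows --pt "0 0 0.03 0 34" --pt "0 0 0.03 0 34"

```text
clock: 7.18
position: [0.4674, 0.0291, 0.0596]
ee_rot: [0.0, 0.988, 0.153, 0.0]
contact_force: [-0.1, -0.8, 2.4]
width: 0.0405
gripper_force: 31.9
```

play_rows --pt "0 0 0.02 0 34" --pt "0 0 0.02 0 44" --pt "0 0 0.02 0 55" --pt "0 0 0.02 0 85" --pt "0 0 0.02 0 85"

```text
clock: 7.8
position: [0.4671, 0.029, 0.0583]
ee_rot: [0.0, 0.988, 0.153, -0.0]
contact_force: [0.8, -0.8, 0.8]
width: 0.0851
gripper_force: 0.0
```

play_rows --pt "0 0 0 0 85" --pt "0 0 -0.6 0 85" --pt "0 0 -1.6 0 85" --pt "0 0 -2.6 0 85" --pt "0 0 -3.5 0 85"

```text
clock: 8.43
position: [0.4672, 0.029, 0.1999]
ee_rot: [0.0, 0.988, 0.153, 0.0]
contact_force: [0.9, 0.4, -1.0]
width: 0.0854
gripper_force: 0.0
```

```bash
python3 - <<'E'
from h import *
from rig import manip
go(644.5,240,200,-13)
d=manip.get_image('wrist');measure(d)
E
```

```text
pos [0.4672 0.029  0.1999] yaw 17.6 tilt 0.04 F [ 0.9  0.4 -1. ] w 0.0854 clk 8.425 | shift [ 5.82 -3.68  0.  ] turn 3.06
[185.   3.] ztop 0.047 rect9mm [615.1 243.9] [12.5 77.7] 6.7
[411.  30.] ztop 0.051 rect9mm [656.5 -18.4] [72.8 87.8] 25.3
   band 0.046 762 [645.6 -11.7] [62.2 67.5] 25.6 circ [648.  -10.7] 34.1
[145. 112.] ztop 0.01 rect9mm [480.8 253. ] [96.  98.2] 23.2
[533. 130.] ztop 0.01 rect9mm [ 614.6 -216.5] [96.3 99.2] 26.1
[317. 181.] ztop 0.091 rect9mm [458.8  30.6] [70.8 87.3] 84.4
   band 0.08 847 [468.2  31.9] [41.2 39.6] 16.5 circ [468.5  31.9] 21.3
   band 0.046 180 [470.6  30.7] [38.2 37.5] 22.8 circ [470.4  32. ] 20.1
[499. 226.] ztop 0.011 rect9mm [ 478.2 -221.7] [66.6 68.8] 17.5
```

play_rows --pt "1.0 -0.63 0 0.5 85" --pt "2.2 -1.4 0 1.3 85" --pt "3.5 -2.2 0 2.1 85" --pt "4.7 -2.97 0 2.8 85" --pt "5.7 -3.6 0 3.06 85"

```text
clock: 9.1
position: [0.642, 0.2373, 0.1978]
ee_rot: [0.0, 0.994, -0.113, -0.0]
contact_force: [-0.2, 0.2, -0.5]
width: 0.0851
gripper_force: 0.0
```

play_rows --pt "0 0 0 0 85" --pt "0 0 0 0 85"

```text
clock: 9.35
position: [0.64, 0.2349, 0.1976]
ee_rot: [0.001, 0.994, -0.113, -0.001]
contact_force: [-0.3, -0.2, -0.3]
width: 0.0845
gripper_force: 0.0
```

```bash
python3 - <<'E'
from h import *
from rig import manip
d=manip.get_image('wrist');measure(d)
go(644.5,240,57,-13)
E
```

```text
[522. 131.] ztop 0.051 rect9mm [640.6 -29. ] [108.3  77.9] 82.9
   band 0.046 678 [648.5  -9.9] [67.7 67.4] 3.2 circ [648.  -10.9] 35.1
[607. 135.] ztop 0.01 rect9mm [ 614.7 -215.2] [102.1  97.2] 89.9
[216. 154.] ztop 0.052 rect9mm [688.  338.7] [86.9 40.9] 14.5
   band 0.046 331 [691.8 323.5] [76.  35.7] 13.9 circ [687.6 340.4] 38.0
[312. 179.] ztop 0.091 rect9mm [634.7 243.1] [86.8 76.8] 1.3
   band 0.08 938 [644.5 240.6] [36.4 37.1] 76.8 circ [644.3 240.5] 25.6
   band 0.046 1132 [645.4 240. ] [66.8 67. ] 1.5 circ [645.5 239.9] 46.0
[605. 215.] ztop 0.074 rect9mm [ 484.8 -218. ] [82. 71.] 17.9
[498. 274.] ztop 0.091 rect9mm [433.2   0.7] [167.2  70. ] 40.6
   band 0.08 478 [470.9  30. ] [43.1 36.5] 52.6 circ [469.   31.6] 21.8
   band 0.046 154 [480.5  41.1] [14.2 37.1] 36.6 circ [475.3  37.3] 18.5
[332. 292.] ztop 0.011 rect9mm [481.6 251.9] [97.7 96.4] 23.2
pos [0.6399 0.2345 0.1981] yaw -13.0 tilt 0.11 F [ 0.3 -0.7  0.1] w 0.0854 clk 9.4 | shift [ 0.09 -0.17  3.53] turn 0.0
```

play_rows --pt "0.09 -0.17 0.9 0 85" --pt "0.09 -0.17 1.8 0 85" --pt "0.09 -0.17 2.7 0 85" --pt "0.09 -0.17 3.3 0 85" --pt "0.09 -0.17 3.53 0 85"

```text
clock: 10.02
position: [0.6442, 0.2396, 0.0562]
ee_rot: [0.001, 0.994, -0.113, -0.001]
contact_force: [-0.5, 0.8, -0.8]
width: 0.0849
gripper_force: 0.0
```

play_rows --pt "0 0 0 0 85" --pt "0 0 0 0 60" --pt "0 0 0 0 45" --pt "0 0 0 0 36" --pt "0 0 0 0 30"

```text
clock: 10.65
position: [0.6462, 0.241, 0.0581]
ee_rot: [0.0, 0.994, -0.113, 0.001]
contact_force: [-0.0, -0.6, 3.3]
width: 0.0356
gripper_force: 30.8
```

play_rows --pt "0 0 0 0 30" --pt "0 0 0 0 30" --pt "0 0 -0.1 0 30" --pt "0 0 -0.3 0 30" --pt "0 0 -0.7 0 30"

```text
clock: 11.28
position: [0.6451, 0.2411, 0.0849]
ee_rot: [0.0, 0.994, -0.113, -0.001]
contact_force: [-0.2, -0.1, -0.8]
width: 0.0357
gripper_force: 30.4
```

play_rows --pt "0 0 -0.7 0 30" --pt "0 0 -1.5 0 30" --pt "0 0 -2.2 0 30" --pt "0 0 -2.7 0 30" --pt "0 0 -2.7 0 30"

```text
clock: 11.9
position: [0.6471, 0.2416, 0.1963]
ee_rot: [-0.001, 0.994, -0.113, 0.003]
contact_force: [-0.3, 0.2, -2.1]
width: 0.0357
gripper_force: 30.5
```

```bash
python3 - <<'E'
from h import *
from rig import manip
go(478.5,-220,200,17.5)
E
```

```text
pos [0.6471 0.2416 0.1963] yaw -13.0 tilt 0.31 F [-0.3  0.2 -2.1] w 0.0357 clk 11.9 | shift [-1.52 12.19 -0.13] turn -3.05
```

play_rows --pt "-0.1 0.7 0 -0.3 30" --pt "-0.25 1.9 0 -0.8 30" --pt "-0.4 3.1 0 -1.4 30" --pt "-0.55 4.3 0 -2.0 30" --pt "-0.7 5.5 0 -2.6 30"

```text
clock: 12.52
position: [0.5679, 0.0318, 0.1924]
ee_rot: [-0.0, 0.993, 0.115, -0.001]
contact_force: [0.1, -0.5, -1.3]
width: 0.0357
gripper_force: 30.5
```

```bash
python3 - <<'E'
from h import *
go(480.4,-219.5,195,17.5)
E
```

```text
pos [0.5679 0.0318 0.1924] yaw 13.3 tilt 0.08 F [ 0.1 -0.5 -1.3] w 0.0357 clk 12.525 | shift [-3.57  5.61 -0.06] turn -0.42
```

play_rows --pt "-0.7 1.1 0 -0.1 30" --pt "-1.5 2.3 0 -0.2 30" --pt "-2.3 3.5 0 -0.3 30" --pt "-3.0 4.6 0 -0.4 30" --pt "-3.55 5.5 0 -0.43 30"

```text
clock: 13.15
position: [0.479, -0.2148, 0.1926]
ee_rot: [-0.0, 0.989, 0.15, -0.001]
contact_force: [0.2, -0.2, -1.3]
width: 0.0357
gripper_force: 30.5
```

play_rows --pt "0 0 0 0 30" --pt "0 0 0 0 30" --pt "0 0 0 0 30"

```text
clock: 13.52
position: [0.4806, -0.212, 0.193]
ee_rot: [-0.0, 0.988, 0.151, -0.0]
contact_force: [-0.3, -0.2, -0.7]
width: 0.0357
gripper_force: 30.7
```

```bash
python3 - <<'E'
from h import *
from rig import manip
d=manip.get_image('side');d2=manip.get_image('scene')
for n,d in(('side',d),('scene',d2)):
    P=pts(d);hsv=cv2.cvtColor(d['img'],cv2.COLOR_RGB2HSV)
    m=(hsv[...,1]<60)&(hsv[...,2]>90)&(P[...,2]<.2)&(P[...,2]>.13)&(abs(P[...,0]-.48)<.05)&(abs(P[...,1]+.22)<.05)
    q=(P[m]*1000).astype(np.float32);r=cv2.minAreaRect(q[:,:2]);print(n,len(q),'zmin',np.percentile(q[:,2],[1,99]),r)
go(480.4,-219.5,75,17.5)
E
```

```text
Traceback (most recent call last):
cv2.error: OpenCV(4.12.0) /io/opencv/modules/imgproc/src/convhull.cpp:143: error: (-215:Assertion failed) total >= 0 && (depth == CV_32F || depth == CV_32S) in function 'convexHull'
```

```bash
python3 - <<'E'
from h import *
go(480.4,-219.5,75,17.5)
E
```

```text
pos [ 0.4808 -0.2121  0.1932] yaw 17.4 tilt 0.02 F [ 0.1 -0.5 -0.2] w 0.0356 clk 13.625 | shift [-0.06  0.17  2.96] turn -0.01
```

play_rows --pt "-0.06 0.17 0.5 0 30" --pt "-0.06 0.17 1.2 0 30" --pt "-0.06 0.17 1.9 0 30" --pt "-0.06 0.17 2.6 0 30" --pt "-0.06 0.17 3.0 0 30"

```text
clock: 14.25
position: [0.4799, -0.2193, 0.0719]
ee_rot: [-0.001, 0.988, 0.151, -0.001]
contact_force: [-0.3, 0.3, 0.2]
width: 0.0356
gripper_force: 30.6
```

play_rows --pt "0 0 0.1 0 30" --pt "0 0 0.2 0 30" --pt "0 0 0.2 0 30"

```text
clock: 14.62
position: [0.4806, -0.2205, 0.0657]
ee_rot: [0.0, 0.989, 0.151, 0.0]
contact_force: [1.0, 0.1, -0.7]
width: 0.0354
gripper_force: 30.6
```

```bash
python3 - <<'E'
from h import *
from rig import manip
d=manip.get_image('scene')
go(480.4,-219.5,59,17.5);print(proj(d,[.4785,-.22,.005]))
a=cv2.resize(d['img'][165:265,160:260],None,fx=5,fy=5);cv2.imwrite('pics/s4.png',a[...,::-1])
E
```

```text
pos [ 0.4807 -0.2207  0.0659] yaw 17.3 tilt 0.08 F [-0.4 -0.6 -1.1] w 0.0359 clk 14.675 | shift [ 0.   -0.03  0.17] turn -0.02
(np.float64(212.0566488435277), np.float64(227.47372247080145))
```

View pics/s4.png

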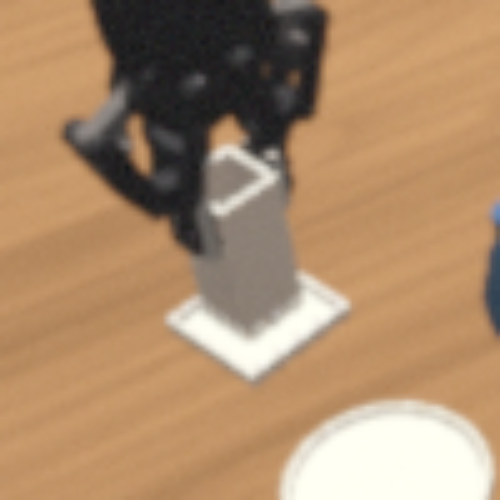

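The square pot hovers about 7 mm above the saucer floor. Its near corner (250,335) is inside the saucer's corner (252,382), and its sides are parallel to the saucer's. Lowering.

play_rows --pt "0 -0.02 0.05 0 30" --pt "0 -0.02 0.1 0 30" --pt "0 -0.02 0.14 0 30" --pt "0 -0.02 0.17 0 30" --pt "0 -0.02 0.17 0 30"

```text
clock: 15.3
position: [0.4799, -0.2197, 0.0584]
ee_rot: [-0.0, 0.989, 0.151, -0.0]
contact_force: [-0.5, -0.4, -0.2]
width: 0.0357
gripper_force: 30.6
```

play_rows --pt "0 0 0.03 0 30" --pt "0 0 0.03 0 30"

```text
clock: 15.55
position: [0.4802, -0.22, 0.0579]
ee_rot: [0.0, 0.989, 0.151, 0.0]
contact_force: [-0.7, -0.5, 3.9]
width: 0.0356
gripper_force: 29.9
```

Contact. Release, lift and look.

play_rows --pt "0 0 0 0 33" --pt "0 0 0 0 40" --pt "0 0 0 0 55" --pt "0 0 0 0 85" --pt "0 0 0 0 85"

```text
clock: 16.18
position: [0.48, -0.2197, 0.0571]
ee_rot: [-0.0, 0.989, 0.151, -0.0]
contact_force: [0.4, -0.7, 0.6]
width: 0.0847
gripper_force: 0.0
```

play_rows --pt "0 0 0 0 85" --pt "0 0 -0.6 0 85" --pt "0 0 -1.6 0 85" --pt "0 0 -2.6 0 85" --pt "0 0 -3.5 0 85"

```text
clock: 16.8
position: [0.48, -0.2197, 0.1988]
ee_rot: [0.0, 0.989, 0.151, 0.0]
contact_force: [0.1, -0.3, -0.3]
width: 0.0848
gripper_force: 0.0
```

```bash
python3 - <<'E'
from h import *
from rig import manip
d=manip.get_image('wrist');measure(d)
cv2.imwrite('pics/w5.png',d['img'][...,::-1])
go(648.5,-10.9,190,45)
E
```

```text
[37.  4.] ztop 0.051 rect9mm [621.4 280.6] [157.   15.3] 88.0
   band 0.046 90 [616.  238.4] [70.4  9.6] 87.8 circ [616.2 238.4] 35.2
[179.   6.] ztop 0.051 rect9mm [624.3  -2.5] [20.7 83.6] 6.2
   band 0.046 166 [619.  -15.2] [10.3 49.1] 6.9 circ [624.1 -14.6] 24.5
[352.  58.] ztop 0.01 rect9mm [ 614.8 -216. ] [96.7 96.2] 17.6
[24. 94.] ztop 0.01 rect9mm [480.8 253.9] [ 96.7 102.7] 23.2
[106. 134.] ztop 0.091 rect9mm [456.5  67.1] [ 69.9 148. ] 15.9
   band 0.08 707 [467.8  30.7] [40.5 41.9] 10.9 circ [468.2  31. ] 21.6
   band 0.046 192 [466.9  26.8] [33.2 39.4] 55.7 circ [468.7  29.7] 20.2
[318. 183.] ztop 0.091 rect9mm [ 469.5 -223.5] [85.  65.6] 17.4
   band 0.08 952 [ 479.  -221.7] [37.1 35.9] 16.9 circ [ 479.1 -221.5] 25.0
   band 0.046 183 [ 480.6 -221. ] [33.8 33.7] 16.5 circ [ 481.6 -220.9] 22.5
pos [ 0.4825 -0.2212  0.2036] yaw 17.3 tilt 0.56 F [ 1.5 -1.   3.8] w 0.085 clk 16.85 | shift [ 5.53 -3.78  0.35] turn -2.77
```

View pics/w5.png

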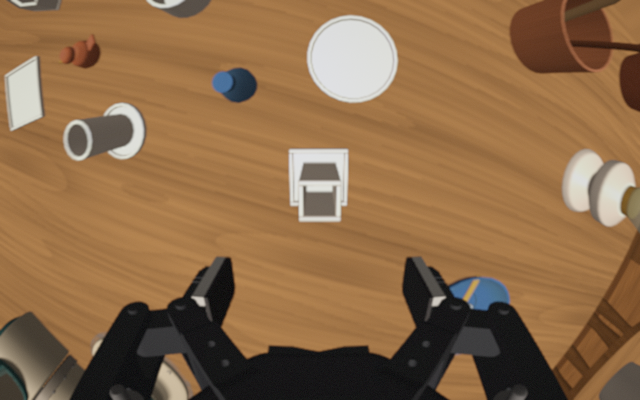

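Wrist picture: the small square pot at (320,190) is upright and square in its saucer, and the round one at (105,134) is in its saucer too. The large round saucer is at (352,58). Next is the large round pot.

play_rows --pt "1.0 -0.7 0 0 85" --pt "2.2 -1.5 0 0 85" --pt "3.4 -2.3 0 0 85" --pt "4.6 -3.14 0 0 85" --pt "5.45 -3.7 0.2 0 85"

```text
clock: 17.48
position: [0.6457, -0.0112, 0.1894]
ee_rot: [0.0, 0.988, 0.151, 0.001]
contact_force: [0.3, -1.4, 0.5]
width: 0.0851
gripper_force: 0.0
```

play_rows --pt "0 0 0 0 85" --pt "0 0 0 0 85" --pt "0 0 0 0 85"

```text
clock: 17.85
position: [0.6434, -0.0146, 0.1895]
ee_rot: [0.0, 0.989, 0.15, -0.0]
contact_force: [0.1, -0.2, 0.8]
width: 0.085
gripper_force: 0.0
```

```bash
python3 - <<'E'
from h import *
from rig import manip
d=manip.get_image('wrist');measure(d)
go(648.5,-10.9,12,17.3)
E
```

```text
[107. 122.] ztop 0.051 rect9mm [636.6 258.1] [ 80.9 109.4] 1.6
   band 0.046 844 [645.3 239.5] [66.6 68.1] 1.4 circ [645.5 239.1] 45.7
[316. 180.] ztop 0.051 rect9mm [638.6 -13.8] [78.9 79.1] 62.0
   band 0.046 961 [648.2 -10.6] [67.3 65.7] 19.2 circ [648.5 -11. ] 34.3
[103. 233.] ztop 0.01 rect9mm [481.5 251. ] [96.5 99.5] 23.1
[461. 245.] ztop 0.01 rect9mm [ 615.9 -215.4] [99.2 94.9] 63.9
[246. 306.] ztop 0.091 rect9mm [434.   23.1] [ 56.4 141.6] 89.5
   band 0.08 341 [473.2  22.9] [41.3 22.5] 25.8 circ [471.1  27.2] 20.7
   band 0.046 131 [471.9  24.2] [38.7 24.9] 12.4 circ [470.2  29.9] 19.9
[405. 327.] ztop 0.019 rect9mm [ 473.4 -199. ] [68.3 22.3] 17.7
pos [ 0.6434 -0.0146  0.1896] yaw 17.3 tilt 0.02 F [-0.6  0.4 -0.2] w 0.0847 clk 17.9 | shift [ 0.15 -0.05  4.44] turn -0.0
```

play_rows --pt "0.15 -0.05 0.3 0 85" --pt "0.15 -0.05 1.0 0 85" --pt "0.15 -0.05 1.7 0 85" --pt "0.15 -0.05 2.3 0 85" --pt "0.15 -0.05 2.7 0 85"

```text
clock: 18.52
position: [0.6483, -0.01, 0.0794]
ee_rot: [-0.0, 0.989, 0.15, -0.001]
contact_force: [-0.2, 0.0, -0.2]
width: 0.0851
gripper_force: 0.0
```

play_rows --pt "0 0 0.4 0 85" --pt "0 0 0.8 0 85" --pt "0 0 1.2 0 85" --pt "0 0 1.6 0 85" --pt "0 0 1.74 0 85"

```text
clock: 19.15
position: [0.6483, -0.0097, 0.0102]
ee_rot: [-0.0, 0.989, 0.151, -0.001]
contact_force: [0.3, -0.0, -0.4]
width: 0.0855
gripper_force: 0.0
```

play_rows --pt "0 0 0 0 85" --pt "0 0 0 0 75" --pt "0 0 0 0 68" --pt "0 0 0 0 60" --pt "0 0 0 0 60" --newtons 35

```text
clock: 19.77
position: [0.6498, -0.0099, 0.0128]
ee_rot: [0.0, 0.989, 0.151, 0.001]
contact_force: [-1.2, -0.1, 6.3]
width: 0.0676
gripper_force: 39.3
```

play_rows --pt "0 0 0 0 60" --pt "0 0 0 0 60"

```text
clock: 20.02
position: [0.6498, -0.0099, 0.0128]
ee_rot: [0.0, 0.989, 0.151, 0.001]
contact_force: [-1.2, 0.4, 5.6]
width: 0.0676
gripper_force: 39.3
```

play_rows --pt "0 0 -0.1 0 60" --pt "0 0 -0.4 0 60" --pt "0 0 -1.0 0 60" --pt "0 0 -1.8 0 60" --pt "0 0 -2.6 0 60"

```text
clock: 20.65
position: [0.6488, -0.0097, 0.1168]
ee_rot: [-0.0, 0.989, 0.151, -0.0]
contact_force: [-0.5, -0.5, -1.5]
width: 0.0677
gripper_force: 39.9
```

play_rows --pt "0 0 -0.5 0 60" --pt "0 0 -0.7 0 60" --pt "0 0 -0.7 0 60"

```text
clock: 21.02
position: [0.6491, -0.0098, 0.1439]
ee_rot: [0.0, 0.989, 0.151, 0.0]
contact_force: [0.2, 1.1, -2.1]
width: 0.0676
gripper_force: 39.9
```

```bash
python3 - <<'E'
from h import *
go(616,-215.5,145,17.3)
E
```

```text
pos [ 0.6491 -0.0098  0.1439] yaw 17.3 tilt 0.03 F [ 0.2  1.1 -2.1] w 0.0676 clk 21.025 | shift [-2.32  4.66 -0.03] turn 0.0
```

play_rows --pt "-0.3 0.6 0 0 60" --pt "-0.8 1.6 0 0 60" --pt "-1.4 2.8 0 0 60" --pt "-1.9 3.9 0 0 60" --pt "-2.3 4.6 0 0 60"

```text
clock: 21.65
position: [0.615, -0.2149, 0.142]
ee_rot: [-0.0, 0.989, 0.15, -0.001]
contact_force: [-0.3, 0.6, -1.2]
width: 0.0674
gripper_force: 40.0
```

play_rows --pt "0 0 0 0 60" --pt "0 0 0 0 60" --pt "0 0 0 0 60"

```text
clock: 22.02
position: [0.6161, -0.2115, 0.1432]
ee_rot: [-0.0, 0.988, 0.151, -0.0]
contact_force: [0.1, -0.4, -1.1]
width: 0.0674
gripper_force: 40.0
```

```bash
python3 - <<'E'
from h import *
go(616,-215.5,30,17.3)
E
```

```text
pos [ 0.6161 -0.2115  0.1432] yaw 17.4 tilt 0.07 F [ 0.1 -0.4 -1.1] w 0.0674 clk 22.025 | shift [-0.03  0.1   2.83] turn 0.01
```

play_rows --pt "-0.03 0.1 0.5 0 60" --pt "-0.03 0.1 1.1 0 60" --pt "-0.03 0.1 1.8 0 60" --pt "-0.03 0.1 2.4 0 60" --pt "-0.03 0.1 2.8 0 60"

```text
clock: 22.65
position: [0.6159, -0.2156, 0.0305]
ee_rot: [-0.0, 0.988, 0.151, -0.001]
contact_force: [-1.2, -0.1, -0.9]
width: 0.0673
gripper_force: 40.0
```

play_rows --pt "0 0 0.1 0 60" --pt "0 0 0.1 0 60"

```text
clock: 22.9
position: [0.6167, -0.2169, 0.0281]
ee_rot: [0.0, 0.989, 0.151, 0.0]
contact_force: [0.0, -0.5, -1.7]
width: 0.0674
gripper_force: 40.0
```

```bash
python3 - <<'E'
from h import *
from rig import manip
d=manip.get_image('scene');cv2.imwrite('pics/s6.png',cv2.resize(d['img'][190:310,180:300],None,fx=4,fy=4)[...,::-1])
go(616,-215.5,18,17.3)
E
```

```text
pos [ 0.6169 -0.2172  0.0286] yaw 17.4 tilt 0.1 F [ 0.4 -0.2 -1.9] w 0.0675 clk 22.95 | shift [-0.01 -0.05  0.26] turn 0.01
```

View pics/s6.png

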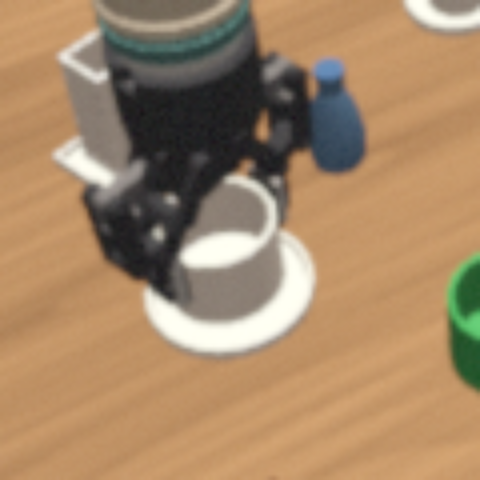

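The pot hangs about 10 mm above the saucer floor, its foot (220,315) centred inside the rim, and the vase is clear. Lowering.

play_rows --pt "0 -0.04 0.06 0 60" --pt "0 -0.04 0.12 0 60" --pt "0 -0.04 0.18 0 60" --pt "0 -0.04 0.22 0 60" --pt "0 -0.04 0.22 0 60"

```text
clock: 23.58
position: [0.6155, -0.2155, 0.0187]
ee_rot: [-0.0, 0.989, 0.151, -0.0]
contact_force: [-0.3, 0.2, -2.6]
width: 0.0672
gripper_force: 40.1
```

play_rows --pt "0 0 0.03 0 60" --pt "0 0 0.03 0 60"

```text
clock: 23.82
position: [0.6158, -0.2156, 0.0179]
ee_rot: [0.0, 0.989, 0.151, 0.0]
contact_force: [0.4, 0.2, -1.4]
width: 0.0676
gripper_force: 40.1
```

play_rows --pt "0 0 0.02 0 60" --pt "0 0 0.04 0 60" --pt "0 0 0.04 0 60"

```text
clock: 24.2
position: [0.6158, -0.2156, 0.0178]
ee_rot: [0.0, 0.989, 0.151, 0.0]
contact_force: [-2.4, 1.0, 7.6]
width: 0.0673
gripper_force: 40.9
```

play_rows --pt "0 0 -0.01 0 65" --pt "0 0 -0.01 0 72" --pt "0 0 -0.01 0 85" --pt "0 0 -0.01 0 85" --pt "0 0 -0.01 0 85"

```text
clock: 24.82
position: [0.6157, -0.2155, 0.0163]
ee_rot: [-0.0, 0.989, 0.151, -0.0]
contact_force: [0.1, -0.4, 1.4]
width: 0.0854
gripper_force: 0.0
```

play_rows --pt "0 0 -0.5 0 85" --pt "0 0 -1.4 0 85" --pt "0 0 -2.4 0 85" --pt "0 0 -3.4 0 85" --pt "0 0 -4.4 0 85"

```text
clock: 25.45
position: [0.6155, -0.2154, 0.1937]
ee_rot: [0.0, 0.989, 0.151, -0.0]
contact_force: [1.1, -0.3, 0.6]
width: 0.0852
gripper_force: 0.0
```

play_rows --pt "0 0 0 0 85" --pt "0 0 0 0 85"

```text
clock: 25.7
position: [0.6151, -0.2152, 0.1917]
ee_rot: [-0.0, 0.989, 0.151, -0.001]
contact_force: [-0.5, -0.6, -0.6]
width: 0.0849
gripper_force: 0.0
```

```bash
python3 - <<'E'
from h import *
from rig import manip
d=manip.get_image('wrist');measure(d)
go(645.4,239.5,190,1.4)
E
```

```text
[20. 77.] ztop 0.051 rect9mm [639.2 269.4] [ 77.7 140.4] 2.0
   band 0.046 325 [644.7 237.7] [66.2 69.2] 2.7 circ [644.5 240. ] 46.2
[318. 178.] ztop 0.056 rect9mm [ 613.8 -216.5] [98.9 96.6] 59.9
   band 0.046 939 [ 614.8 -216.2] [67.1 67.1] 32.8 circ [ 614.6 -216.1] 34.3
[ 20. 177.] ztop 0.01 rect9mm [481.5 250. ] [ 96.3 104.1] 23.1
[101. 238.] ztop 0.091 rect9mm [435.5  66.5] [ 70.5 173.3] 40.6
   band 0.08 565 [468.1  31.1] [40.8 43.7] 42.0 circ [468.2  31. ] 22.1
   band 0.046 161 [478.7  20.6] [37.1 12.8] 46.5 circ [474.4  24.7] 18.5
[288. 293.] ztop 0.091 rect9mm [ 449.  -228.6] [131.7  65.9] 15.6
   band 0.08 764 [ 479.  -221.5] [38.  36.4] 17.5 circ [ 479.5 -221.4] 25.4
   band 0.046 192 [ 481.4 -221.5] [34.9 35.3] 21.4 circ [ 483. -220.] 22.5
pos [ 0.6148 -0.2151  0.191 ] yaw 17.3 tilt 0.16 F [ 0.5 -0.8 -0.6] w 0.085 clk 25.75 | shift [  4.12 -10.62   0.04] turn 1.59
```

play_rows --pt "0.4 -1.0 0 -0.7 85" --pt "0.9 -2.2 0 -1.5 85" --pt "1.3 -3.4 0 -2.3 85" --pt "1.75 -4.6 0 -3.1 85" --pt "2.2 -5.6 0 -3.9 85"

```text
clock: 26.38
position: [0.6317, 0.0265, 0.1905]
ee_rot: [-0.001, 0.88, 0.474, -0.002]
contact_force: [0.2, 0.8, -0.1]
width: 0.0846
gripper_force: 0.0
```

```bash
python3 - <<'E'
from h import *
go(645.4,239.5,190,91.4)
E
```

```text
pos [0.6317 0.0265 0.1905] yaw 56.6 tilt 0.21 F [ 0.2  0.8 -0.1] w 0.0846 clk 26.375 | shift [ 4.63 -2.64  0.01] turn -3.48
```

play_rows --pt "1.0 -0.6 0 -0.7 85" --pt "2.0 -1.15 0 -1.5 85" --pt "3.0 -1.7 0 -2.3 85" --pt "3.9 -2.2 0 -3.0 85" --pt "4.55 -2.6 0 -3.45 85"

```text
clock: 27.0
position: [0.6463, 0.2354, 0.19]
ee_rot: [-0.001, 0.701, 0.714, -0.002]
contact_force: [0.3, 0.4, 0.1]
width: 0.0851
gripper_force: 0.0
```

play_rows --pt "0 0 0 0 85" --pt "0 0 0 0 85" --pt "0 0 0 0 85"

```text
clock: 27.38
position: [0.6471, 0.2323, 0.1919]
ee_rot: [-0.0, 0.703, 0.712, -0.001]
contact_force: [0.2, 0.9, 0.3]
width: 0.085
gripper_force: 0.0
```

```bash
python3 - <<'E'
from h import *
from rig import manip
d=manip.get_image('wrist');measure(d)
go(645.4,239.7,11,91.4)
E
```

```text
[358.  82.] ztop 0.051 rect9mm [687.  332.8] [39.1 72.2] 83.9
   band 0.046 313 [678.4 323. ] [20.5 67.1] 54.5 circ [683.2 329.7] 33.6
[177. 159.] ztop 0.01 rect9mm [481.6 252. ] [97.  95.7] 23.2
[316. 176.] ztop 0.051 rect9mm [645.  232.2] [77. 81.] 0.9
   band 0.046 1161 [645.1 240.6] [66.1 66.2] 1.3 circ [645.1 240.2] 45.8
pos [0.6472 0.2324 0.1922] yaw 90.7 tilt 0.05 F [-0.4  0.8  0. ] w 0.0851 clk 27.425 | shift [ 0.19 -0.04  4.53] turn -0.07
```

play_rows --pt "0.19 0.05 0.3 -0.06 85" --pt "0.19 0.05 1.0 -0.06 85" --pt "0.19 0.05 1.7 -0.06 85" --pt "0.19 0.05 2.3 -0.06 85" --pt "0.19 0.05 2.8 -0.06 85"

```text
clock: 28.05
position: [0.6486, 0.2411, 0.0785]
ee_rot: [-0.0, 0.698, 0.716, -0.001]
contact_force: [-0.3, -0.2, 0.1]
width: 0.0852
gripper_force: 0.0
```

```bash
python3 - <<'E'
from h import *
go(645.2,240.2,11,91.3)
E
```

```text
pos [0.6486 0.2411 0.0785] yaw 91.4 tilt 0.1 F [-0.3 -0.2  0.1] w 0.0852 clk 28.05 | shift [-0.02 -0.08  1.69] turn 0.01
```

play_rows --pt "-0.02 -0.08 0.2 0 85" --pt "-0.02 -0.08 0.6 0 85" --pt "-0.02 -0.08 1.0 0 85" --pt "-0.02 -0.08 1.4 0 85" --pt "-0.02 -0.08 1.67 0 85"

```text
clock: 28.68
position: [0.6456, 0.2403, 0.0123]
ee_rot: [-0.0, 0.698, 0.716, -0.001]
contact_force: [-0.0, -0.3, -0.2]
width: 0.0851
gripper_force: 0.0
```

play_rows --pt "0 0 0 0 85" --pt "0 0 0 0 75" --pt "0 0 0 0 67" --pt "0 0 0 0 60" --pt "0 0 0 0 60"

```text
clock: 29.3
position: [0.6465, 0.2406, 0.0146]
ee_rot: [0.0, 0.698, 0.716, 0.001]
contact_force: [0.1, -1.0, 4.9]
width: 0.0652
gripper_force: 41.3
```

play_rows --pt "0 0 0 0 60" --pt "0 0 0 0 60" --pt "0 0 -0.1 0 60" --pt "0 0 -0.4 0 60" --pt "0 0 -1.0 0 60"

```text
clock: 29.92
position: [0.6448, 0.2401, 0.0528]
ee_rot: [-0.001, 0.698, 0.716, -0.002]
contact_force: [0.7, 0.2, -1.8]
width: 0.0654
gripper_force: 40.7
```

play_rows --pt "0 0 -0.8 0 60" --pt "0 0 -1.6 0 60" --pt "0 0 -2.2 0 60" --pt "0 0 -2.2 0 60"

```text
clock: 30.42
position: [0.6474, 0.2408, 0.1444]
ee_rot: [0.001, 0.698, 0.716, 0.002]
contact_force: [-0.2, -0.8, -2.4]
width: 0.0655
gripper_force: 40.9
```

```bash
python3 - <<'E'
from h import *
go(481.5,251.5,140,113.3)
E
```

```text
pos [0.6474 0.2408 0.1444] yaw 91.4 tilt 0.3 F [-0.2 -0.8 -2.4] w 0.0655 clk 30.425 | shift [ 0.37 -4.14  0.09] turn -2.19
```

play_rows --pt "0.05 -0.6 0 -0.3 60" --pt "0.13 -1.5 0 -0.8 60" --pt "0.22 -2.5 0 -1.3 60" --pt "0.3 -3.4 0 -1.8 60" --pt "0.37 -4.1 0 -2.19 60"

```text
clock: 31.05
position: [0.4789, 0.2507, 0.1402]
ee_rot: [-0.001, 0.548, 0.836, -0.001]
contact_force: [-0.0, -0.2, -2.3]
width: 0.0653
gripper_force: 40.7
```

play_rows --pt "0 0 0 0 60" --pt "0 0 0 0 60" --pt "0 0 0 0 60"

```text
clock: 31.42
position: [0.4827, 0.251, 0.1413]
ee_rot: [0.0, 0.55, 0.835, 0.0]
contact_force: [0.1, 0.1, -2.1]
width: 0.0653
gripper_force: 40.8
```

```bash
python3 - <<'E'
from h import *
go(481.5,251.5,30,113.2)
E
```

```text
pos [0.4827 0.251  0.1413] yaw 113.3 tilt 0.03 F [ 0.1  0.1 -2.1] w 0.0653 clk 31.425 | shift [ 0.02 -0.02  2.78] turn 0.01
```

play_rows --pt "0.02 -0.02 0.5 0 60" --pt "0.02 -0.02 1.1 0 60" --pt "0.02 -0.02 1.8 0 60" --pt "0.02 -0.02 2.4 0 60" --pt "0.02 -0.02 2.8 0 60"

```text
clock: 32.05
position: [0.4811, 0.2512, 0.0281]
ee_rot: [-0.0, 0.55, 0.835, -0.001]
contact_force: [0.5, -0.2, -1.5]
width: 0.0655
gripper_force: 40.8
```

play_rows --pt "0 0 0 0 60" --pt "0 0 0 0 60"

```text
clock: 32.3
position: [0.4817, 0.2517, 0.03]
ee_rot: [0.0, 0.55, 0.835, 0.0]
contact_force: [-0.3, -0.6, -2.4]
width: 0.0656
gripper_force: 40.7
```

```bash
python3 - <<'E'
from h import *
from rig import manip
d=manip.get_image('side');cv2.imwrite('pics/s7.png',cv2.resize(d['img'][200:320,280:400],None,fx=4,fy=4)[...,::-1])
go(481.5,251.5,20,113.2)
E
```

```text
pos [0.4817 0.2517 0.0303] yaw 113.3 tilt 0.1 F [ 0.6  0.4 -0.7] w 0.0657 clk 32.35 | shift [-0.   -0.01  0.26] turn 0.01
```

View pics/s7.png

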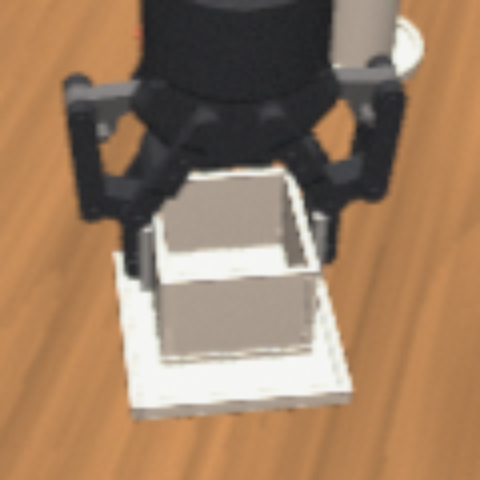

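The large square pot hovers about 10 mm up. Its sides run parallel to the saucer's, and its foot (160–312, 355) is centred within the saucer's edges (135–350, 400). Lowering.

play_rows --pt "0 0 0.06 0 60" --pt "0 0 0.12 0 60" --pt "0 0 0.18 0 60" --pt "0 0 0.24 0 60" --pt "0 0 0.24 0 60"

```text
clock: 32.98
position: [0.4804, 0.2514, 0.0198]
ee_rot: [-0.0, 0.549, 0.836, -0.0]
contact_force: [-0.0, 0.5, -1.8]
width: 0.0656
gripper_force: 40.7
```

play_rows --pt "0 0 0.03 0 60" --pt "0 0 0.05 0 60" --pt "0 0 0.05 0 60"

```text
clock: 33.35
position: [0.4806, 0.2515, 0.0195]
ee_rot: [0.0, 0.549, 0.836, 0.0]
contact_force: [-2.1, -1.6, 9.6]
width: 0.0653
gripper_force: 42.1
```

Contact; releasing and lifting clear.

play_rows --pt "0 0 -0.01 0 63" --pt "0 0 -0.01 0 70" --pt "0 0 -0.01 0 85" --pt "0 0 -0.01 0 85" --pt "0 0 -0.01 0 85"

```text
clock: 33.98
position: [0.4806, 0.2515, 0.0183]
ee_rot: [-0.0, 0.549, 0.836, -0.0]
contact_force: [0.3, -0.3, 0.4]
width: 0.0848
gripper_force: 0.0
```

play_rows --pt "0 0 -0.5 0 85" --pt "0 0 -1.4 0 85" --pt "0 0 -2.4 0 85" --pt "0 0 -3.4 0 85" --pt "0 0 -4.4 0 85"

```text
clock: 34.6
position: [0.4804, 0.2515, 0.1957]
ee_rot: [-0.0, 0.549, 0.835, -0.0]
contact_force: [0.4, 0.6, 0.4]
width: 0.0856
gripper_force: 0.0
```

play_rows --pt "0 0 0 0 85" --pt "0 0 0 0 85" --pt "0 0 0 0 85"

```text
clock: 34.98
position: [0.4796, 0.2511, 0.1929]
ee_rot: [-0.001, 0.549, 0.835, -0.001]
contact_force: [-0.5, -0.9, -0.2]
width: 0.0848
gripper_force: 0.0
```

```bash
python3 - <<'E'
from h import *
from rig import manip
d=manip.get_image('wrist');measure(d)
go(481,251,190,113)
cv2.imwrite('pics/end.png',np.hstack([manip.get_image(n)['img'][120:320,a:a+340] for n,a in(('scene',170),('side',190))])[...,::-1])
E
```

```text
[320. 176.] ztop 0.056 rect9mm [482.5 249.6] [ 95.6 101.1] 23.4
   band 0.046 1170 [481.4 251.4] [66.  66.2] 23.3 circ [481.2 252. ] 45.7
[247. 323.] ztop 0.088 rect9mm [469.7  11.4] [114.5  63.8] 85.3
   band 0.08 127 [474.7  49.1] [ 6.8 28.4] 70.8 circ [473.8  46.5] 14.2
   band 0.046 164 [466.1  47.2] [38.4 13.5] 8.3 circ [467.   40.7] 19.2
pos [0.4797 0.2512 0.1929] yaw 113.3 tilt 0.18 F [ 0.5 -0.3 -0.3] w 0.0848 clk 35.025 | shift [-0.02  0.03  0.07] turn 0.03
```

View pics/end.png

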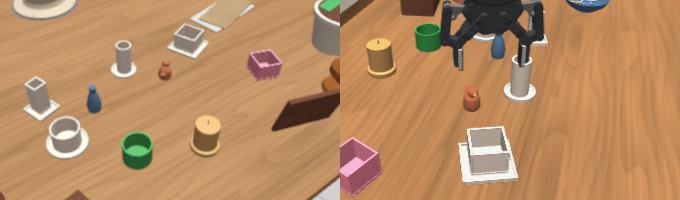

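The final picture shows all four pots upright on their matching saucers: (38,95), (123,58), (66,132) and (187,40). The bird and vase have not moved. Handing in.

```bash
python3 -c "
from rig import manip
print(manip.sign_off())"
```

```text
the job is handed in; nothing more can be done
None
```

All four pots stand upright on their matching saucers, the square ones squared up to theirs, with the vase, the bird and the look-alikes left where they were; I handed the job in at about 35 s on the robot's clock, and no verdict was returned.

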